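# Stow the tapered beaker in its sleeve in the drawer

### The arm

A 6-joint arm with a two-finger parallel gripper is mounted at the origin on a cart in front of the work surface, level with it; the furniture and walls round the work are solid. World frame = base frame: x ahead of the robot, y to its left, z up, the work surface at z = 0. Lengths are in m, angles in rad, forces in N, time in s.
With the tool pointing down it reaches from about 0.35 to 0.975 m from the base axis. Payload 7.1 kg.
Tool frame: the origin (TCP) lies on the centre line of the jaws, within the pads' length; the fingertips stand 14 mm ahead of it and the grasp point (between the pads) lies 5 mm behind it; z points along the fingers, y is the line along which they close (so a half turn about z gives the same grasp; the last joint's range is limited). The gripper opens to 88 mm and grips with 3 to 60 N. Pads are 20 mm wide; open, the fingers measure 115 mm over their backs; the gripper's body (75 mm by 178 mm) begins 61 mm behind the grasp point.
Start: joints at [1.312, 0.423, 1.63, -0, 1.089, -0.019], TCP at [0.148, 0.607, 0.237] pointing down, gripper open.
Joint ranges: [-3, 3], [-0.9, 2.11], [0.09, 2.58], [-1.31, 4.45], [0.11, 2.69], [-2.54, 2.54]. Speed limits (rad/s): [2.39, 2.39, 3.01, 3.14, 3.14, 3.14].

### API

Orientations are given as [roll, pitch, yaw] about the fixed x, y, z axes, in that order (R = Rz(yaw) Ry(pitch) Rx(roll)).
In Python, from plant import ctrl gives the robot as it stands. Calls block until the motion is done:
- ctrl.movep(position, orientation): joint-space move of the TCP to a pose.
- ctrl.servo_line(position, rot=None, v=0.15): straight line of the TCP; rot=None keeps the orientation; v is the mean speed in m/s.
- ctrl.goto_joints(angles): joint-space move.
- ctrl.open_gripper() and ctrl.grab(): open the fingers fully, or close them until they stop; the grip force is fixed at half the most.
- ctrl.pause(seconds).
- ctrl.solve_ik(position, orientation): joint angles nearest the present ones, or None.
- ctrl.read_state(): the state.
- ctrl.snapshot(name): name is "side" or "top"; returns a dict with "frame" (420x560x3 uint8, blue, green, red), "z_map" (420x560 float32, m along the optical axis (not along the pixel's ray), 0 where there is no reading), "fx", "fy", "cx", "cy" (pixels), "k1" (the pictures are not rectified: a ray, as slopes to the right and down, at radius r is drawn at 1 + k1 r^2 times it, then the intrinsics apply), "position" and "attitude" of the camera in the world. Camera axes: x right, y down, z forward; pixel columns grow to the right and rows downward; lengths in m; the calibration is good to about 2 mm. A picture is of the moment at which its call begins.
A pose or a line that the arm cannot do raises ctrl.PlanningError and nothing moves.
- ctrl.finish_job(): hands the job in; it is judged then, once.
The state is a dict: "t": time; "joint_pos": joint angles; "joint_velocities": joint speeds; "joint_efforts": joint torques, N m; "ee_pos": TCP position; "eef_rot": TCP orientation; "wrist_force": force on the tool from outside, world axes, zero at the start; "wrist_torque": the same for the moment, N m; "gripper_width": finger opening in m; "grip_force": force on a finger pad.
Only numpy, scipy, OpenCV 4.12 (cv2) and the standard library are available. Lean on these libraries where they do the work, as an engineer would, in place of code of your own. Each camera call takes 0.05 s, during which the arm holds its last target. There are 200 camera calls.

### The job

Stand the reagent bottle that blocks the drawer upright on the worktop to one side, wholly out of the drawer's way, then pull the drawer open by its handle without pushing it into any bottle. Nest the loose white beaker upright in the blue sleeve in the drawer, loosely and gently, neither dropping it in nor pressing it into the taper, and push the drawer fully shut. Leave all three bottles standing to the side of the drawer's path, and leave the sample cups and petri dish where they are.

Things in the scene. Friction and masses are not known exactly. Their poses are not given: they have to be found in the camera images.
- cabinet: grey drawer cabinet, white front, fixed, 220 mm deep (x), 220 wide (y), 160 tall; origin: centre of its underside; +x runs front to back, front face at its x = -0.110, the drawer slides out along -x; yawed a little. Drawer: front panel 214 mm wide, 15 thick, top edge z = 151; inside 178 wide, side walls to z = 138, floor at z = 22; opening's upper edge z = 148 mm
- cabinet_drawer0 (a joint): how far the drawer is pulled out, in m: 0 fully shut, 0.1496 at its stop; starts 0 to 15 mm ajar; light slide (1 N friction plus 4 N per m/s), stays where it is left
- cabinet_drawer0_handle (a point): middle of the drawer's steel bar handle, a horizontal bar along the cabinet's y, about 110 mm long and 11 mm thick, 35 mm clear in front of the drawer front (centre line), at z = 122 mm, 38 mm under the cabinet's top; x axis as the cabinet's; moves with the drawer
- beaker_centre (a point): loose white tapered beaker, open at the top, 95 mm tall, 60 g nominal; the point is on its axis half-way up (47.5 mm above its underside); outside diameter 36 mm at the bottom growing evenly to 60 mm at 75 mm, then a straight collar 60 mm in diameter from 75 to 95 mm; wall 2 mm; z axis up its own axis
- beaker: the same beaker; origin at the centre of its underside
- sleeve: loose blue tapered sleeve standing on the drawer floor (hidden while shut), 60 mm tall, open top; origin: centre of its underside, z up; foot 70 mm wide, 4 thick; body outside 42 mm wide at the bottom, 59 at the rim; inside 53 at the rim, tapering like the beaker, which rests in it on the taper with its underside about 10 mm above the sleeve's underside; pressing wedges it
- bottle_wash_centre (a point): white square reagent bottle with a blue screw cap, body 60 x 60 mm (sides along its x and y axes) up to about 100 mm high, 130 mm tall in all; loose; the point is on its axis 65 mm above its underside; z axis up
- bottle_wash: the same bottle; origin at the centre of its underside
- bottle_lysis_centre (a point): brown round reagent bottle with a dark dropper cap, 56 mm across up to 100 mm high, 141 mm tall in all; loose; the point is on its axis 57.5 mm above its underside; z axis up
- bottle_lysis: the same bottle; origin at the centre of its underside
- bottle_elute_centre (a point): small white round reagent bottle with a yellow screw cap, 48 mm across up to about 60 mm high, 85 mm tall in all; loose; the point is on its axis 42.5 mm above its underside; z axis up
- bottle_elute: the same bottle; origin at the centre of its underside
- cup_a: sample cup with a yellow screw lid, 62 mm across and 62 mm tall, loose, to be left where it stands; origin at the centre of its underside
- cup_b: another sample cup with a red lid, 62 mm across and 62 mm tall, loose, to be left where it stands; origin at the centre of its underside
- petri_dish1: petri dish 91 mm across and 15 mm high, lying loose on top of the cabinet, to be left there; origin at the centre of its underside
Things that resemble listed ones, but are neither listed nor needed, are in the scene too. What is shaped like the beaker but turquoise is not meant. Leave any pink look-alike of the bottle_elute alone.

How it is judged:
On the way, in this order (a step that is already met when the one before it is completed fails the run):
1. the drawer is pulled open by at least 120 mm (value of joint cabinet_drawer0 above 0.12 m), for 0.2 s.
2. the beaker sits upright and released in the sleeve in the open drawer (horizontal distance between beaker_centre and sleeve below 0.007 m and z of beaker_centre in the frame of sleeve between 0.049 and 0.066 m and angle between beaker_centre's own z axis and vertical below 0.12 rad and contact force between the fingers and beaker below 0.1 N and value of joint cabinet_drawer0 above 0.1 m), for 0.2 s.
At the end, for the whole second after the job is handed in: Drawer shut within 10 mm; beaker released in the sleeve: axes within 7 mm, its centre 49 to 66 mm above the sleeve's underside, tilt under 0.12; sleeve upright; every bottle upright on the worktop, its axis over 138 mm to the side of the cabinet's middle plane; all at rest (value of joint cabinet_drawer0 below 0.01 m and velocity of joint cabinet_drawer0 below 0.01 m/s and horizontal distance between beaker_centre and sleeve below 0.007 m and z of beaker_centre in the frame of sleeve between 0.049 and 0.066 m and angle between beaker_centre's own z axis and vertical below 0.12 rad and angle between each of sleeve, bottle_wash_centre, bottle_lysis_centre, bottle_elute_centre's own z axis and vertical below 0.1 rad and linear speed of each of sleeve, bottle_wash, bottle_lysis, bottle_elute below 0.02 m/s and (y of bottle_wash_centre in the frame of cabinet above 0.138 m or y of bottle_wash_centre in the frame of cabinet below -0.138 m) and height (world z) of bottle_wash_centre between 0.055 and 0.075 m and (y of bottle_lysis_centre in the frame of cabinet above 0.138 m or y of bottle_lysis_centre in the frame of cabinet below -0.138 m) and height (world z) of bottle_lysis_centre between 0.0475 and 0.0675 m and (y of bottle_elute_centre in the frame of cabinet above 0.138 m or y of bottle_elute_centre in the frame of cabinet below -0.138 m) and height (world z) of bottle_elute_centre between 0.0325 and 0.0525 m); the robot touches nothing.
It fails at once if the drawer or its cabinet is driven against a bottle (over 6 N) (contact force between cabinet and bottle_wash above 6 N or contact force between cabinet and bottle_lysis above 6 N or contact force between cabinet and bottle_elute above 6 N).
It fails at once if a bottle is knocked over (angle between any of bottle_wash_centre, bottle_lysis_centre, bottle_elute_centre's own z axis and vertical above 0.6 rad).
It fails at once if the beaker is pressed into the sleeve or dropped into it with more than 25 N (contact force between beaker and sleeve above 25 N).
It fails at once if a sample cup or the petri dish is shifted by more than 25 mm (distance of any of cup_a, cup_b, petri_dish1 from where it was at the start of the episode above 0.025 m).
It also fails if it takes over 72 s, if anything falls off the work surface, if the arm or the gripper's body presses on something with over 40 N, if the wrist force passes 120 N, or if a joint passes its speed limit or range.

## Working session

There is one attempt and no reset: what is moved stays moved. The work goes in short steps, each a Python script; the robot and the scene stay as the last script left them, time stands still between calls to the robot, and variables do not carry over. Pictures are saved under pics/ and viewed, at most 10 in all, crops included, and the job is handed in when it is done.

```bash
ls; mkdir -p pics
cat > h.py <<'E'
import numpy as np, cv2
from plant import ctrl
from scipy.spatial.transform import Rotation as R
def snap(n):
    s=ctrl.snapshot(n); a=np.array(s["attitude"],float)
    s["R"]=a if a.shape==(3,3) else R.from_euler('xyz',a).as_matrix()
    s["p"]=np.array(s["position"]); return s
def rays(s,uv):
    uv=np.atleast_2d(np.array(uv,float)); d=(uv-[s["cx"],s["cy"]])/[s["fx"],s["fy"]]
    u=d.copy()
    for _ in range(20): u=d/(1+s["k1"]*(u**2).sum(1,keepdims=True))
    return np.c_[u,np.ones(len(u))]
def onplane(s,uv,z):
    w=rays(s,uv)@s["R"].T; return s["p"]+w*((z-s["p"][2])/w[:,2:])
def cloud(s):
    h,w=s["z_map"].shape; vv,uu=np.mgrid[:h,:w]
    r=rays(s,np.c_[uu.ravel(),vv.ravel()])*s["z_map"].reshape(-1,1)
    P=(r@s["R"].T+s["p"]).reshape(h,w,3); P[s["z_map"]==0]=np.nan; return P
E
python3 - <<'E'
from h import *
for n in("top","side"):
    s=snap(n); cv2.imwrite(f"pics/{n}0.png",s["frame"]); print(n,s["attitude"],s["p"],s["fx"],s["k1"],(s["z_map"]>0).mean())
    np.savez(f"{n}0.npz",P=cloud(s),f=s["frame"])
print(ctrl.read_state())
E
```

```text
pics
top [-3.05053989  0.01027734 -1.58828064] [ 0.47816823 -0.03082538  1.47451121] 454.24657380147465 0.04715031804785009 0.9958078231292516
side [-2.19254216  0.00340378 -2.69789963] [0.08262076 1.06231455 0.95035076] 518.3480085355069 -0.16854019361255373 0.9961522108843538
{'t': 0.1, 'joint_pos': array([ 1.31200777e+00,  4.23789219e-01,  1.63060439e+00,  1.92271952e-05,
        1.08858093e+00, -1.90065838e-02]), 'joint_velocities': array([-0.00132335, -0.00132753, -0.00339194, -0.00079578,  0.00083246,
        0.00025647]), 'joint_efforts': array([-7.21278757e-04, -5.45615387e+01, -2.74318260e+01,  6.44133543e-02,
        1.89078046e-02, -3.78978939e-05]), 'ee_pos': array([0.14828357, 0.60666285, 0.23596754]), 'eef_rot': array([-3.14021135e+00, -4.32825559e-05,  2.90180172e+00]), 'wrist_force': array([-0.22026985,  0.05517987, -0.1546605 ]), 'wrist_torque': array([-0.01546017,  0.00842391,  0.0637949 ]), 'grip_force': 0.0, 'gripper_width': 0.08755226104566209}
```

View pics/top0.png

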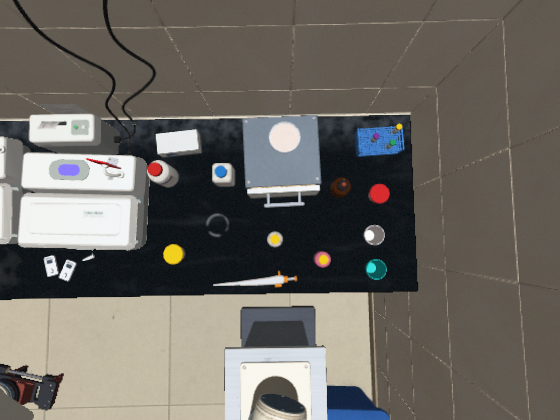

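View pics/side0.png

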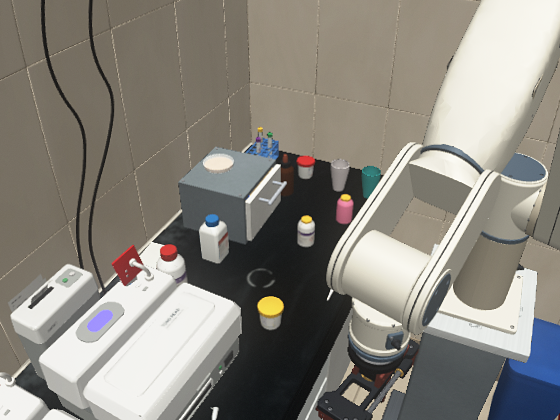

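The top view shows the cabinet at (282,155) with its handle at (284,200). The elute bottle stands in front of it at (275,240), so it's the blocker. The white beaker is at (373,235), wash at (223,173), lysis at (341,186), the cups at (173,254) and (379,193), and the pink look-alike at (322,259). Next I'll measure these from the depth map.

Run:
```python
from h import *
P=np.load("top0.npz")["P"]
def ext(n,u,v,r,z0,z1):
    Q=P[v-r:v+r+1,u-r:u+r+1].reshape(-1,3); Q=Q[(Q[:,2]>z0)&(Q[:,2]<z1)]
    mn,mx=np.nanpercentile(Q,2,0),np.nanpercentile(Q,98,0); c,rad=cv2.minEnclosingCircle(Q[:,:2].astype(np.float32))
    print(n,"mid",((mn+mx)/2).round(4),"size",(mx-mn)[:2].round(3),"circ",np.round(c,4),round(rad,4),"zmax",mx[2].round(3),len(Q))
ext("elute cap",275,240,12,.075,.1)
ext("elute all",275,240,12,.045,.1)
ext("beaker",373,235,14,.085,.11)
ext("pink",322,259,14,.05,.1); ext("turq",376,268,14,.08,.11)
ext("wash",223,172,16,.09,.15); ext("washcap",222,171,10,.115,.15)
ext("lysis",341,186,14,.09,.16); ext("cupb",379,193,14,.05,.08); ext("cupa",173,254,14,.05,.08)
ext("ring",217,224,16,.004,.2)
ext("dish",285,137,20,.166,.19)
# cabinet top
M=((P[...,2]>.153)&(P[...,2]<.167)).astype(np.uint8); M[:,:235]=0;M[:,330:]=0;M[:100]=0;M[210:]=0
Q=P[M>0]; (c,sz,a)=cv2.minAreaRect((Q[:,:2]*1000).astype(np.float32)); print("cab",c,sz,a,len(Q))
# front edge / handle
M=(P[...,2]>.105)&(P[...,2]<.132); M[:188]=0;M[212:]=0;M[:,:255]=0;M[:,312:]=0
Q=P[M]; print("handle rows",[ (u,P[188:212,u,2].round(3).tolist()) for u in (270,285)][1]); print(cv2.minAreaRect((Q[:,:2]*1000).astype(np.float32)),len(Q))
for u in range(250,318,12): 
    col=P[180:205,u]; print(u,[(round(p[0],3),round(p[1],3),round(p[2],3)) for p in col[4:22:2]])
```

```text
elute cap mid [ 0.4888 -0.0013  0.0823] size [0.03  0.031] circ [ 0.489  -0.0014] 0.0195 zmax 0.089 92
elute all mid [ 0.4909 -0.0012  0.0759] size [0.041 0.043] circ [ 0.4908 -0.0012] 0.0238 zmax 0.089 188
beaker mid [ 0.4987 -0.3051  0.0915] size [0.054 0.057] circ [ 0.4987 -0.3053] 0.03 zmax 0.097 58
pink mid [ 0.4256 -0.1502  0.0743] size [0.043 0.043] circ [ 0.4265 -0.1503] 0.024 zmax 0.089 195
turq mid [ 0.3927 -0.3063  0.0897] size [0.056 0.058] circ [ 0.3941 -0.3058] 0.0309 zmax 0.099 79
wash mid [0.6943 0.1555 0.1137] size [0.057 0.056] circ [0.6953 0.1578] 0.0382 zmax 0.135 377
washcap mid [0.6953 0.1564 0.1258] size [0.035 0.034] circ [0.6922 0.1578] 0.0234 zmax 0.136 130
lysis mid [ 0.6482 -0.2123  0.1159] size [0.047 0.046] circ [ 0.6484 -0.2109] 0.0273 zmax 0.141 220
cupb mid [ 0.6265 -0.332   0.061 ] size [0.055 0.053] circ [ 0.6263 -0.3319] 0.0303 zmax 0.067 301
cupa mid [0.4494 0.3122 0.0613] size [0.056 0.054] circ [0.4495 0.3119] 0.0317 zmax 0.068 330
ring mid [0.5403 0.1822 0.0064] size [0.097 0.1  ] circ [0.5412 0.1823] 0.0704 zmax 0.009 153
dish mid [ 0.7857 -0.
[... 3023 characters left out ...]
float64(-0.076), np.float64(0.127)), (np.float64(0.609), np.float64(-0.076), np.float64(0.13)), (np.float64(0.603), np.float64(-0.076), np.float64(0.126))]
310 [(np.float64(0.649), np.float64(-0.112), np.float64(0.136)), (np.float64(0.642), np.float64(-0.111), np.float64(0.144)), (np.float64(0.636), np.float64(-0.111), np.float64(0.143)), (np.float64(0.631), np.float64(-0.111), np.float64(0.14)), (np.float64(0.631), np.float64(-0.115), np.float64(0.086)), (np.float64(0.631), np.float64(-0.118), np.float64(0.027)), (np.float64(0.627), np.float64(-0.12), np.float64(-0.002)), (np.float64(0.621), np.float64(-0.119), np.float64(-0.003)), (np.float64(0.614), np.float64(-0.119), np.float64(0.002))]
```

The drawer front is yawed about +0.034 rad. The elute bottle is at (0.490, -0.001) and needs moving. Wash and lysis are already about 183 mm off the middle plane.

```bash
cat >> h.py <<'E'
pi=np.pi
def st(m=""):
    s=ctrl.read_state(); print(m,"t%.2f"%s["t"],s["ee_pos"].round(4),"w%.4f"%s["gripper_width"],"g%.1f"%s["grip_force"],"F",s["wrist_force"].round(2)); return s
E
python3 - <<'E'
from h import *
P=np.load("top0.npz")["P"]
B=P[196:212,255:315].reshape(-1,3); B=B[(B[:,2]>.115)&(B[:,2]<.136)&(B[:,0]<.603)]
print("bar",len(B),np.polyfit(B[:,1],B[:,0],1),np.median(B,0),B[:,1].min(),B[:,1].max())
d=[pi,0,pi]
ctrl.servo_line([.148,.607,.36],v=.3)
ctrl.movep([.490,-.0013,.22],d); st()
ctrl.servo_line([.490,-.0013,.036],v=.2); ctrl.grab(); st("grab")
ctrl.servo_line([.490,-.0013,.06],v=.1); st("lift")
ctrl.servo_line([.435,.165,.06],v=.2)
ctrl.servo_line([.435,.165,.0365],v=.06); st("down"); ctrl.open_gripper()
ctrl.servo_line([.435,.165,.24],v=.2); st("up")
s=snap("top"); P=cloud(s); np.savez("top1.npz",P=P,f=s["frame"]); cv2.imwrite("pics/top1.png",s["frame"])
E
```

```text
bar 153 [-0.02860089  0.59186948] [ 0.59236249 -0.03103009  0.12603849] -0.090775150751427 0.026047057500591587
 t3.18 [ 0.4902 -0.0008  0.2201] w0.0878 g0.0 F [-0.21  0.54  1.02]
grab t4.95 [ 0.4901 -0.0014  0.0362] w0.0476 g30.0 F [-0.4  -1.15  4.71]
lift t5.34 [ 0.4902 -0.0013  0.0602] w0.0477 g30.0 F [ 0.5  -0.55 -0.72]
down t6.91 [0.4347 0.1646 0.0357] w0.0478 g30.0 F [ 0.13 -0.43 -0.56]
up t8.86 [0.4343 0.1648 0.239 ] w0.0878 g0.0 F [0.14 0.47 0.22]
```

Run:
```python
from h import *
P=np.load("top1.npz")["P"]
Q=P[205:290,190:245].reshape(-1,3); Q=Q[(Q[:,2]>.05)&(Q[:,2]<.1)]
print("elute now",cv2.minEnclosingCircle(Q[:,:2].astype(np.float32)),Q[:,2].max(),len(Q))
e=np.array([np.cos(.034),np.sin(.034),0]); bar=np.array([.5923,-.0315,.115])
d=[pi,0,pi/2+.034]; a=bar-.0305*e
ctrl.movep(a+[0,0,.1],d); st()
ctrl.servo_line(a,v=.12); st("in")
b=a-.143*e
ctrl.servo_line(b,v=.09); st("pulled")
ctrl.servo_line(b+[0,0,.13],v=.25)
ctrl.movep([.499,-.305,.24],[pi,0,.034]); st()
s=snap("top"); np.savez("top2.npz",P=cloud(s),f=s["frame"]); cv2.imwrite("pics/top2.png",cv2.resize(s["frame"][100:310,180:440],None,fx=3,fy=2.8))
```

```text
Traceback (most recent call last):
ValueError: zero-size array to reduction operation maximum which has no identity
```

The gripper was over the bottle in that frame, so there was nothing to measure. I'll check it in the next frame instead.

Run:
```python
from h import *
e=np.array([np.cos(.034),np.sin(.034),0]); bar=np.array([.5923,-.0315,.115])
d=[pi,0,pi/2+.034]; a=bar-.0305*e
ctrl.movep(a+[0,0,.1],d); st()
ctrl.servo_line(a,v=.12); st("in")
b=a-.143*e
ctrl.servo_line(b,v=.09); st("pulled")
ctrl.servo_line(b+[0,0,.13],v=.25)
ctrl.movep([.499,-.305,.24],[pi,0,.034]); st()
s=snap("top"); np.savez("top2.npz",P=cloud(s),f=s["frame"]); cv2.imwrite("pics/top2.png",cv2.resize(s["frame"][100:310,180:440],None,fx=3,fy=2.8))
P=cloud(s)
Q=P[205:290,190:245].reshape(-1,3); Q=Q[(Q[:,2]>.05)&(Q[:,2]<.1)]
print("elute now",len(Q),cv2.minEnclosingCircle(Q[:,:2].astype(np.float32)))
```

```text
t9.95 [ 0.5613 -0.0321  0.2144] w0.0880 g0.0 F [-0.63  0.39 -0.61]
in t10.93 [ 0.5623 -0.0324  0.1156] w0.0880 g0.0 F [-0.27 -1.48  0.11]
pulled t12.68 [ 0.419  -0.0374  0.1149] w0.0877 g0.0 F [-0.69 -0.41 -0.39]
 t14.43 [ 0.4983 -0.304   0.2385] w0.0879 g0.0 F [-0.47  0.08 -0.25]
elute now 199 ((0.4352247416973114, 0.168666809797287), 0.024177730083465576)
```

View pics/top2.png

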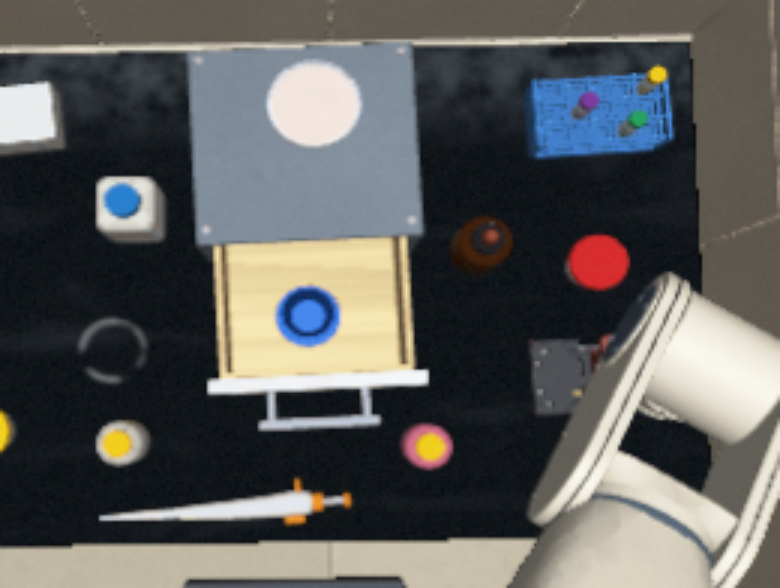

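The drawer is open, and the blue sleeve sits at crop (308,316), which is full-frame (283,213). The elute bottle stands clear on the left at crop (120,443). Next I'll locate the sleeve, grasp the beaker and carry it over.

Run:
```python
from h import *
D=np.load("top2.npz"); P,f=D["P"],D["f"]
hsv=cv2.cvtColor(f,cv2.COLOR_BGR2HSV); m=cv2.inRange(hsv,(100,100,30),(130,255,255))
m[:,:262]=0;m[:,305:]=0;m[:195]=0;m[:][230:]=0
Q=P[m>0]; print(len(Q),np.histogram(Q[:,2],bins=np.arange(0,.11,.01)))
def fit(Q):
    A=np.c_[2*Q[:,:2],np.ones(len(Q))]; x=np.linalg.lstsq(A,(Q[:,:2]**2).sum(1),rcond=None)[0]; return x[:2].round(4),np.sqrt(x[2]+x[0]**2+x[1]**2).round(4)
r=Q[(Q[:,2]>.073)&(Q[:,2]<.092)]; print("rim",len(r),cv2.minEnclosingCircle(r[:,:2].astype(np.float32)),fit(r),(np.percentile(r[:,:2],1,0)+np.percentile(r[:,:2],99,0))/2)
c=max(cv2.findContours(m,0,2)[0],key=cv2.contourArea); print("contour ell px",cv2.fitEllipse(c))
p=cv2.fitEllipse(c)[0]; 
# inside floor (brighter disc)
i=cv2.inRange(hsv,(100,100,190),(130,255,255))&m; k=Q[(Q[:,2]<.045)]; print("low",len(k),cv2.minEnclosingCircle(k[:,:2].astype(np.float32)))
# panel/open check
B=P[225:262,255:315].reshape(-1,3); B=B[(B[:,2]>.115)&(B[:,2]<.136)]; print("bar",len(B),np.polyfit(B[:,1],B[:,0],1),np.median(B,0))
# beaker grasp
x,y=.4990,-.3052
ctrl.servo_line([x,y,.081],v=.15); ctrl.grab(); st("grab")
ctrl.servo_line([x,y,.25],v=.2); st("lift")
```

```text
341 (array([  0,   4, 130,  54,  25,  23,  25,  44,  33,   0]), array([0.  , 0.01, 0.02, 0.03, 0.04, 0.05, 0.06, 0.07, 0.08, 0.09, 0.1 ]))
rim 68 ((0.5738984942436218, -0.02697797305881977), 0.02893056720495224) (array([ 0.5735, -0.027 ]), np.float64(0.027)) [ 0.57328976 -0.02748155]
contour ell px ((282.29736328125, 212.52291870117188), (19.979616165161133, 20.185054779052734), 77.9984130859375)
low 196 ((0.5728468298912048, -0.028090888634324074), 0.03334808349609375)
bar 237 [-0.08253667  0.46336563] [ 0.4584263  -0.046064    0.12623898]
grab t16.23 [ 0.4992 -0.3054  0.0813] w0.0605 g30.0 F [-0.19  0.03  1.49]
lift t17.23 [ 0.4983 -0.3047  0.2487] w0.0603 g30.0 F [ 0.5  -0.24 -0.94]
```

Run:
```python
from h import *
x,y=.5737,-.0273
ctrl.servo_line([x,y,.25],[pi,0,.034],v=.25)
ctrl.servo_line([x,y,.180],v=.15); ctrl.pause(.2); b=st("over")["wrist_force"]
s=snap("side"); cv2.imwrite("pics/side1.png",cv2.resize(s["frame"][130:270,170:350],None,fx=4,fy=4))
ctrl.servo_line([x,y,.125],v=.08)
for z in np.arange(.122,.1105,-.001):
    ctrl.servo_line([x,y,z],v=.02); q=ctrl.read_state(); df=q["wrist_force"]-b; print(q["ee_pos"].round(4),df.round(2))
    if df[2]>2.5 or np.hypot(*df[:2])>4: break
```

```text
over t19.34 [ 0.5744 -0.0274  0.1812] w0.0601 g30.0 F [ 0.83 -0.07 -0.62]
[ 0.5738 -0.0273  0.1222] [-0.23  0.25 -0.59]
[ 0.5739 -0.0274  0.1211] [-0.26 -1.72 -0.1 ]
[ 0.5737 -0.0273  0.12  ] [-0.37 -1.2  -0.15]
[ 0.5737 -0.0273  0.1189] [ 0.01 -0.77  0.55]
[ 0.5737 -0.0273  0.1179] [-0.01 -1.66 -0.39]
[ 0.5736 -0.0273  0.1169] [-0.66 -2.18 -0.89]
[ 0.5736 -0.0273  0.1159] [ 0.09 -0.48  0.86]
[ 0.5737 -0.0273  0.115 ] [-0.45 -2.67 -0.31]
[ 0.5742 -0.0274  0.1145] [-1.02 -2.45  5.45]
```

View pics/side1.png

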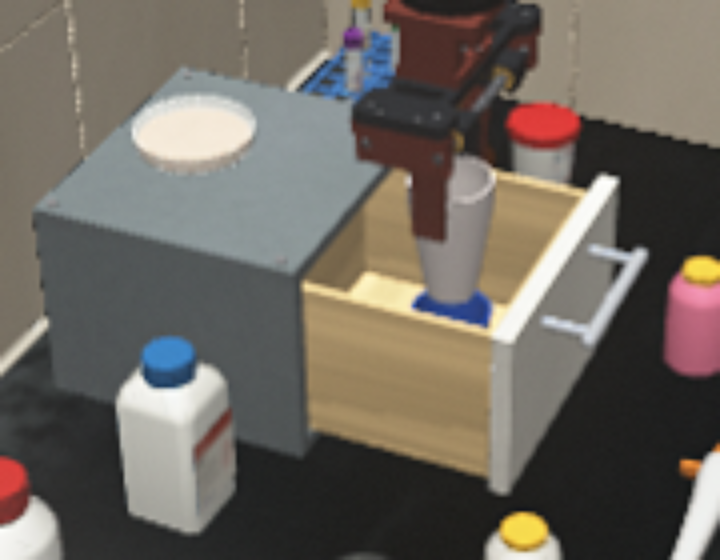

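The side view shows the beaker held upright over the sleeve at crop (450,300). First light contact (5 N) came about 1 mm above the nominal seat, so I'll release, retreat and check.

Run:
```python
from h import *
ctrl.open_gripper(); ctrl.pause(.3); st("rel")
ctrl.servo_line([.5737,-.0273,.26],v=.12)
ctrl.movep([.38,-.25,.26],[pi,0,.034]); st()
s=snap("top"); P=cloud(s)
Q=P[180:240,262:305].reshape(-1,3); r=Q[(Q[:,2]>.118)&(Q[:,2]<.136)&(np.hypot(Q[:,0]-.5737,Q[:,1]+.0273)<.05)]
print("beaker rim",cv2.minEnclosingCircle(r[:,:2].astype(np.float32)),np.median(r[:,2]),len(r))
t=cv2.resize(s["frame"][170:260,220:340],None,fx=3.3,fy=3.3)
s=snap("side"); u=cv2.resize(s["frame"][150:240,230:350],None,fx=3.3,fy=3.3)
cv2.imwrite("pics/nest.png",np.hstack([t,u]))
```

```text
rel t23.45 [ 0.5737 -0.0273  0.114 ] w0.0879 g0.0 F [-0.38 -0.51 -0.87]
 t25.95 [ 0.3807 -0.2498  0.2601] w0.0877 g0.0 F [ 0.62 -0.05 -0.33]
beaker rim ((0.5734521150588989, -0.024626044556498528), 0.029877919703722) 0.12675039442495573 43
```

View pics/nest.png

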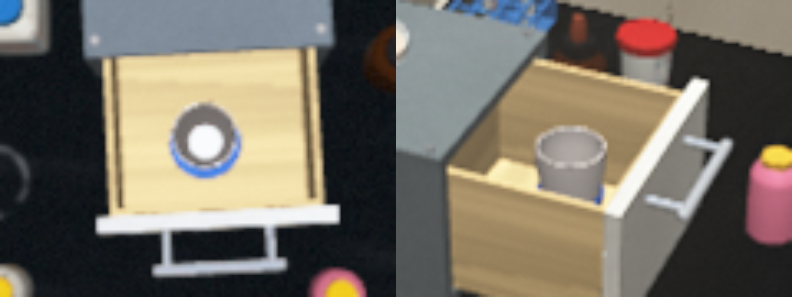

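The beaker is nested upright: its rim is at z = 0.127, as expected, and its centre is within 3 mm of the sleeve's. Now I'll push the drawer shut with closed fingers on the bar.

Run:
```python
from h import *
e=np.array([np.cos(.034),np.sin(.034),0]); bar0=np.array([.5923,-.0315,.118]); d=[pi,0,.034]
T=lambda k: bar0+k*e   # k: TCP along e relative to initial bar centre
ctrl.grab(); ctrl.movep(T(-.185)+[0,0,.12],d)
ctrl.servo_line(T(-.185),v=.2); ctrl.pause(.2); b=st("ready")["wrist_force"]
ctrl.servo_line(T(-.155),v=.06); st()
ctrl.servo_line(T(-.026),v=.08); st("mostly")
for k in np.arange(-.023,.004,.0015):
    ctrl.servo_line(T(k),v=.03); q=ctrl.read_state(); f=(q["wrist_force"]-b)@e; print(round(k,4),f.round(2))
    if f<-9: break
ctrl.servo_line(T(k-.04),v=.1); ctrl.servo_line(T(k-.04)+[0,0,.15],v=.25)
ctrl.movep([.36,-.25,.3],d); st()
s=snap("top"); P=cloud(s); cv2.imwrite("pics/fin.png",s["frame"])
B=P[196:212,255:315].reshape(-1,3); B=B[(B[:,2]>.115)&(B[:,2]<.136)&(B[:,0]<.606)]
print("bar",len(B),np.polyfit(B[:,1],B[:,0],1),np.median(B,0))
for c in (262,286): print([tuple(p.round(3).tolist()) for p in P[184:196:1,c]])
cv2.imwrite("pics/fin2.png",snap("side")["frame"])
```

```text
ready t29.21 [ 0.4083 -0.038   0.1191] w0.0004 g0.0 F [ 0.36 -0.14 -0.68]
 t29.86 [ 0.4373 -0.0367  0.1178] w0.0004 g0.0 F [-0.69  0.02 -0.16]
mostly t31.62 [ 0.5663 -0.0324  0.1182] w0.0001 g0.0 F [0.04 0.06 0.04]
-0.023 0.05
-0.0215 -0.08
-0.02 0.15
-0.0185 0.31
-0.017 0.29
-0.0155 -0.45
-0.014 -1.26
-0.0125 -5.16
-0.011 -11.09
 t36.27 [ 0.3604 -0.2497  0.2995] w0.0006 g0.0 F [0.28 0.42 0.13]
bar 152 [-0.02598086  0.59449346] [ 0.59502137 -0.03246468  0.12558421]
[(0.649, 0.029, 0.158), (0.645, 0.029, 0.163), (0.643, 0.03, 0.156), (0.641, 0.03, 0.15), (0.639, 0.03, 0.144), (nan, nan, nan), (0.632, 0.03, 0.148), (0.629, 0.03, 0.152), (0.628, 0.031, 0.134), (0.628, 0.032, 0.109), (0.628, 0.034, 0.075), (0.628, 0.035, 0.05)]
[(0.647, -0.041, 0.159), (0.645, -0.041, 0.152), (0.643, -0.041, 0.148), (0.64, -0.041, 0.145), (0.637, -0.041, 0.148), (0.634, -0.041, 0.147), (0.631, -0.04, 0.147), (0.631, -0.041, 0.127), (0.63, -0.041, 0.101), (0.631, -0.041, 0.072), (0.63, -0.041, 0.044), (0.632, -0.041, 0.001)]
```

View pics/fin.png

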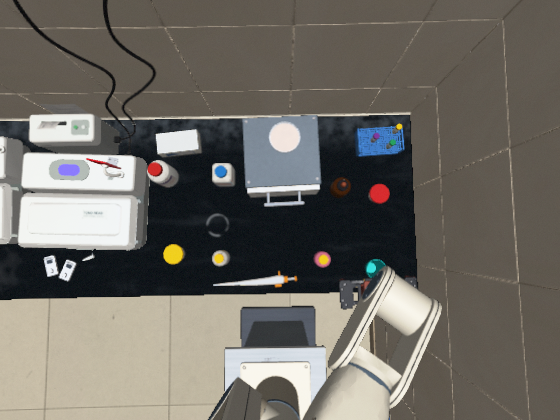

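View pics/fin2.png

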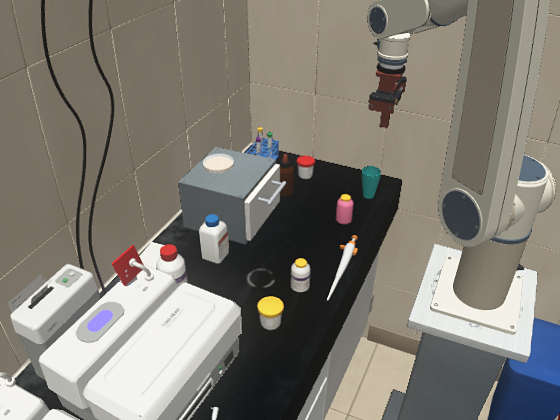

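The final views show the drawer shut: its stop was felt at 11 N and the panel back is flush with the cabinet front at x = 0.645. All bottles stand to the sides, and the cups and dish haven't moved. Handing in.

```bash
python3 -c "
from plant import ctrl
print(ctrl.finish_job())"
```

```text
the job is handed in; nothing more can be done
None
```

I handed the job in at about 36 s of the 72 s limit, with no verdict returned: the elute bottle stands clear to the left, the beaker was nested in the sleeve when last seen before closing, the drawer is shut, and the cups and dish look undisturbed.

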